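# Hold the tray side for pinning

## Robot

A 6-joint arm with a two-finger parallel gripper is mounted at the origin on the work surface. World frame = base frame: x ahead of the robot, y to its left, z up, the work surface at z = 0. Lengths are in m, angles in rad, forces in N, time in s.
With the tool pointing down it reaches from about 0.35 to 1 m from the base axis. Payload 7.1 kg.
Tool frame: the origin (TCP) lies midway between the tips of the shut fingers; the grasp point (between the pads) lies 19 mm behind it; z points along the fingers, y is the line along which they close (so a half turn about z gives the same grasp; the last joint's range is limited). The gripper opens to 85 mm and grips with 20 to 120 N. Pads are 22 mm wide; open, the fingers measure 114 mm over their backs; the gripper's body (76 mm by 85 mm) begins 54 mm behind the grasp point. The pads swing forward as they close: fully open they stand 13 mm farther back than shut.
Start: joints at [1.163, 0.423, 1.63, -0, 1.089, -0.019], TCP at [0.237, 0.578, 0.231] pointing down, gripper open.
Joint ranges: [-3, 3], [-0.9, 2.11], [0.09, 2.58], [-1.31, 4.45], [0.11, 2.69], [-2.54, 2.54]. Speed limits (rad/s): [2.39, 2.39, 3.01, 3.14, 3.14, 3.14].

## Interface

Orientations are given as a unit quaternion [x, y, z, w].
In Python, from workcell import manip, imaging gives the robot as it stands.
- The arm moves only by the tool apply_moves, never from a script. Its argument "deltas" is a list of rows, each an object of numbers: "tx", "ty", "tz": the shift along the tool's x, y, z in m; "twist": the turn about the tool's z in rad; "claw": the opening, from -1 (shut) to 1 (fully open). A call has 1 to 5 rows; each row is the pose to reach, as a shift and turn from the pose commanded when the call began, along the tool's axes at that moment; what a row does not reach only later rows make up. A row lasts 1/12 s, in which the tool goes at most 41.7 mm and 7.16 degrees, less where a joint would pass 70% of its speed; a pose out of reach is approached as far as the arm can. A call with a gripper value outside its range is refused whole. The fingers move at their own pace and stop on an object; "newtons" is the grip in N (left out, the last holds). Time passes only in rows, so rows that repeat a pose let the fingers close. It gives the time, the measured TCP pose, the force, the opening and the grip force at its end, in the units of the state.
- manip.observe(): the state, without advancing time (a new reading comes with each control period).
- imaging.grab_frame(name): name is "side" or "top"; returns (picture, depth): 420x560x3 uint8, red, green, blue; 420x560 float32, m along the optical axis (not along the pixel's ray), 0 where there is no reading.
- imaging.get_calibration(name): a dict with "mtx" (3x3 intrinsics, pixels), "rvec" (rotation vector, rad) and "tvec" (3), from world to camera coordinates, as OpenCV has them. Camera axes: x right, y down, z forward; pixel columns grow to the right and rows downward; lengths in m; the calibration is good to about 2 mm. A picture is of the moment at which its call begins. get_calibration takes no time and is no camera call.
- manip.hand_in(): hands the job in; it is judged then, once.
The state is a dict: "time": time; "joints": joint angles; "qvel": joint speeds; "joint_torque": joint torques, N m; "tcp_pos": TCP position; "ee_rot": TCP orientation; "force": force on the tool from outside, world axes, zero at the start; "ft_torque": the same for the moment, N m; "grip_width": finger opening in m; "grip_force": force on a finger pad.
Only numpy, scipy, OpenCV 4.12 (cv2) and the standard library are available. Lean on these libraries where they do the work, as an engineer would, in place of code of your own. Each camera call takes 0.05 s, during which the arm holds its last target. There are 200 camera calls.

## Task

The little oak tray clamped in the jig still lacks the side nearest you. Stand the loose oak rail (not the walnut one) upright on the jig board across that open side, covering both corners evenly with a sliver overhanging at each end, and press it flat against the tray with a steady push of about 10 newtons: firm, never rammed. Hold it at its middle so that I can pin both ends, keep the push steady for at least three seconds, and finish still holding and pressing; leave everything else on the bench where it is.

Things in the scene. Friction and masses are not known exactly. Their poses are not given: they have to be found in the camera images.
- oak_rail: The loose side rail: pale oak bar, 18 mm thick (own x), 248 mm long (own y), 50 mm high (own z), 0.11 to 0.22 kg, standing on its long narrow edge on the table, to the left or the right of the jig, its length pointing roughly away from the robot. Origin: centre of its underside. Both faces and both ends are alike.
- walnut_rail: A dark walnut rail of the same size, standing likewise on the other side of the jig; it belongs to another tray: leave alone. Origin: centre of its underside.
- tray: Half-made oak tray, rigidly clamped in the jig: 240 mm wide (own y), origin at the underside of its base, 90 mm inside the open side; own x points away from the open side, z up. Inlaid base 10 mm thick (fingers inside must stay above it); two end rails 18 mm thick, 50 mm high, and the far side rail are on. At the open side the base edge and the ends of the end rails form one upright plane.
- open_edge (a point): Middle of the tray's open side at the underside of the base: on the plane the rail is pressed to, level with the top of the jig board; axes as the tray's. With the rail home its origin lies 9 mm in front (own x = -9 mm), own y = 0, z = 0, its length along own y. Nothing here is sprung: only the arm and its grip give when pressing.
- jig: Fixed dark brown film-faced plywood assembly board, 320 mm wide, 18 mm thick (so its top is 18 mm above the table), with a beech fence, stops and two toggle clamps with red handles at the far side, all below 100 mm over the table. The board reaches 62 mm further towards the robot than the rail's outer face when home. Origin: under the tray's centre at table height; axes as the tray's.
- glue_bottle: White glue bottle with an orange cap, 60 mm across, 170 mm high, on the left, beside the far end of the jig; leave alone. Origin: centre of its underside.
- pin_cup: Small blue cup, 68 mm across, 50 mm high, on the left; leave alone. Origin: centre of its underside.
- hammer: Small hammer lying to the right of the right-hand rail; leave alone. Origin: about its middle, on the table.
- tape_roll: Roll of veneer tape, 90 mm across, 25 mm high, on the left; leave alone. Origin: centre of its underside.

How it is judged:
By the outcome, as a careful person would: the job done as asked, in the order asked, and still so for the second after the job is handed in, while the arm keeps its last pose, push and grip.
It also fails if it takes over 58 s, if anything falls off the work surface, if the arm or the gripper's body presses on something with over 40 N, if the wrist force passes 120 N, or if a joint passes its speed limit or range.

## Working session

There is one attempt and no reset: what is moved stays moved. The work goes in short steps, Python scripts to look and compute and a tool call to move; the robot and the scene stay as the last step left them, time stands still between calls to the robot, and variables do not carry over. Pictures are saved under pics/ and viewed, at most 10 in all, crops included, and the job is handed in when it is done.

Besides the shell and the picture viewer there is one more tool, called after "Call:" as name(argument=value, ...), one argument or row to a line, values as JSON. apply_moves: Moves the arm, as the interface text tells. Its arguments: {"type":"object","properties":{"deltas":{"type":"array"},"newtons":{"type":"number"}},"required":["deltas"]}

```bash
mkdir -p pics; cat > h.py <<'E'
import numpy as np, cv2
from workcell import manip, imaging
def cal(n):
    c=imaging.get_calibration(n); R=cv2.Rodrigues(np.array(c["rvec"],float))[0]
    return np.array(c["mtx"],float),R,np.array(c["tvec"],float).ravel()
def world(n,depth):
    K,R,t=cal(n); h,w=depth.shape; u,v=np.meshgrid(np.arange(w),np.arange(h))
    p=np.stack([(u-K[0,2])/K[0,0]*depth,(v-K[1,2])/K[1,1]*depth,depth],-1)
    return (p-t)@R
def onplane(n,uv,z):
    K,R,t=cal(n); d=R.T@np.linalg.inv(K)@np.array([*uv,1.]); o=-R.T@t
    return o+d*(z-o[2])/d[2]
E
python3 - <<'E'
from h import *
for n in("side","top"):
    p,d=imaging.grab_frame(n); np.savez(n+"0.npz",p=p,d=d); cv2.imwrite(f"pics/{n}0.png",p[...,::-1])
    K,R,t=cal(n); print(n,(-R.T@t).round(3),R.round(2).tolist(),K[0,0])
print(manip.observe())
E
```

```text
side [ 0.01  -0.581  1.053] [[0.71, -0.7, -0.01], [-0.55, -0.55, -0.63], [0.44, 0.45, -0.78]] 461.93625999396744
top [0.471 0.    1.086] [[0.01, -1.0, -0.03], [-1.0, -0.0, -0.1], [0.1, 0.03, -0.99]] 390.2731005255805
{'time': 0.1, 'joints': array([ 1.16301273e+00,  4.23734311e-01,  1.63062946e+00,  3.53768765e-05,
        1.08860339e+00, -1.89381909e-02]), 'qvel': array([-0.00031129,  0.0003742 , -0.00176882,  0.00125949,  0.00045005,
        0.00155146]), 'joint_torque': array([-7.04191516e-04, -5.58433664e+01, -2.82445979e+01, -3.58795728e-05,
        3.08498435e-03,  3.11095416e-08]), 'tcp_pos': array([0.23668261, 0.5779088 , 0.23063599]), 'ee_rot': array([ 1.93208160e-01,  9.81157548e-01, -6.68348863e-04, -1.60832934e-04]), 'force': array([-0.30160021,  0.29047109,  0.35228375]), 'ft_torque': array([ 1.99615305e-03, -6.68490411e-03, -6.71877965e-06]), 'grip_force': 0.0, 'grip_width': 0.08543619698496877}
```

View pics/top0.png

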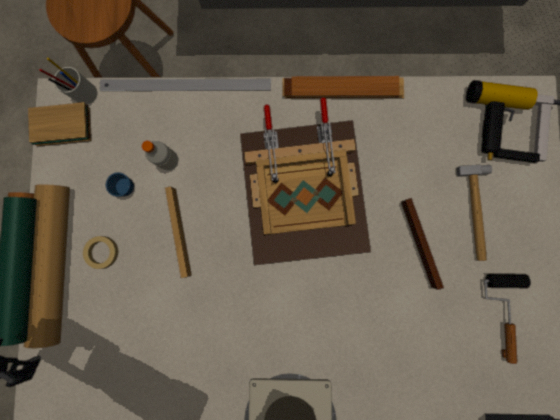

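View pics/side0.png

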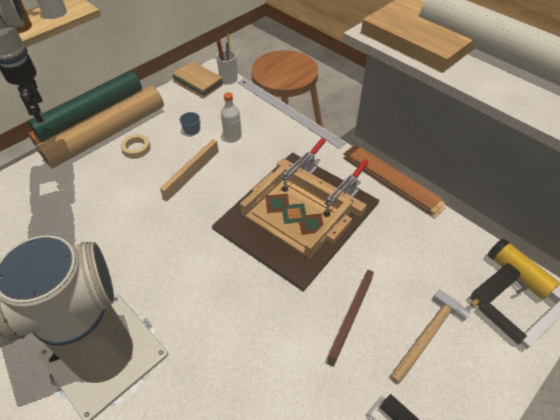

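The top view shows the oak rail at about (168,188)–(184,276) and the walnut rail on the right. The tray's open side runs from about (262,234) to (354,224). In the side view the oak rail runs about (165,192)–(215,145). Next I enlarge both.

```bash
python3 - <<'E'
from h import *
T=np.load("top0.npz")["p"][...,::-1]; S=np.load("side0.npz")["p"][...,::-1]
a=cv2.resize(T[175:285,150:370],None,fx=3.6,fy=3.6,interpolation=cv2.INTER_CUBIC)
cv2.imwrite("pics/topc.png",cv2.convertScaleAbs(a,alpha=1.5))
b=cv2.resize(S[130:290,150:370],None,fx=3.6,fy=3.6,interpolation=cv2.INTER_CUBIC)
cv2.imwrite("pics/sidec.png",cv2.convertScaleAbs(b,alpha=1.3))
E
```

```text
(no output)
```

View pics/topc.png

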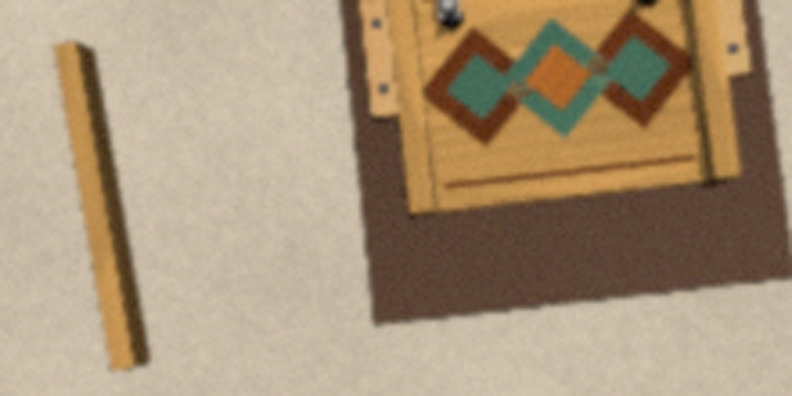

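View pics/sidec.png

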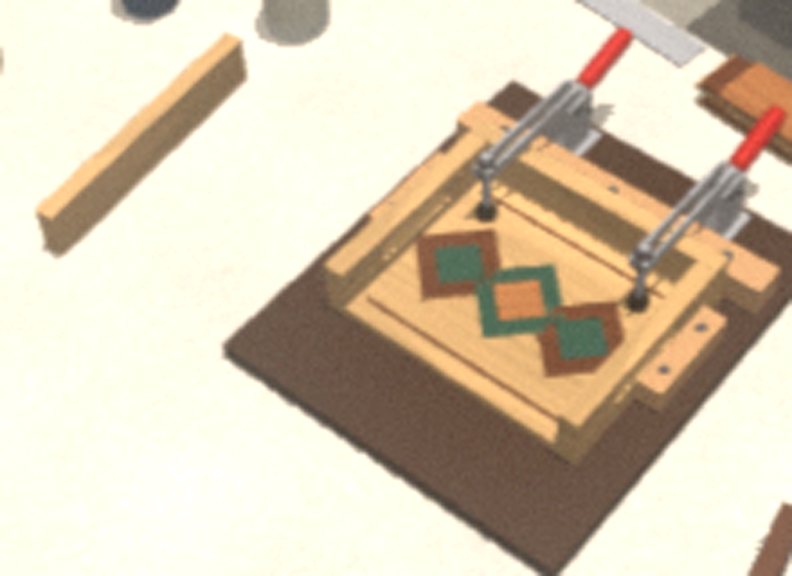

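The top crop shows the rail's top-face ends at about (67,43) and (122,368). The tray's outer top corners at the open side are about (411,213) and (740,177). In the side crop the rail's top ends are about (48,218) and (234,40), and the tray corners about (328,265) and (583,432).

```bash
cat > m.py <<'E'
from h import *
def tri(a,b,f=True):
    P=[]
    for n,(x,y),(ou,ov) in(("top",a,(150,175)),("side",b,(150,130))):
        K,R,t=cal(n); P.append((K@np.c_[R,t],np.array([(x+.5)/3.6-.5+ou,(y+.5)/3.6-.5+ov])))
    X=cv2.triangulatePoints(P[0][0],P[1][0],P[0][1],P[1][1]).ravel(); return X[:3]/X[3]
for k,a,b in(("rail far",(67,43),(234,40)),("rail near",(122,368),(48,218)),("tray L",(411,213),(328,265)),("tray R",(740,177),(583,432)),("boardL",(376,324),(226,348))):
    print(k,tri(a,b).round(4))
for n in("top","side"):
    z=np.load(n+"0.npz"); W=world(n,z["d"]); ok=z["d"]>0
    def box(lo,hi): return ok&np.all((W>lo)&(W<hi),-1)
    m=box([.3,.2,.035],[.8,.4,.07]); q=W[m]; top=q[q[:,2]>np.percentile(q[:,2],70)-.006]
    r=cv2.minAreaRect(top[:,:2].astype(np.float32)); print(n,"rail",len(top),top[:,2].mean().round(4),r)
    b=box([.3,-.25,.008],[.6,.2,.03]); print("board z",np.median(W[b][:,2]))
    m=box([.3,-.25,.058],[.8,.15,.078]); q=W[m]; print("tray rails z",np.median(q[:,2]),len(q))
    r=cv2.minAreaRect(q[:,:2].astype(np.float32)); print(cv2.boxPoints(r).round(4).tolist())
E
python3 m.py
```

```text
rail far [0.6188 0.3313 0.0499]
rail near [0.3806 0.2809 0.0471]
tray L [0.4945 0.068  0.0732]
tray R [ 0.5228 -0.1697  0.0675]
boardL [0.4113 0.0979 0.0178]
top rail 721 0.0505 ((0.5491092205047607, 0.3189140260219574), (0.349467009305954, 0.04259038716554642), 7.972633361816406)
board z 0.01916602732477888
tray rails z 0.06783342593524581 1761
[[0.4927000105381012, 0.07119999825954437], [0.5216000080108643, -0.1670999974012375], [0.8019000291824341, -0.1331000030040741], [0.7730000019073486, 0.10520000010728836]]
side rail 530 0.0522 ((0.5499741435050964, 0.3218957185745239), (0.350332111120224, 0.05196467414498329), 7.816009044647217)
board z 0.01974573903238422
tray rails z 0.06866973184491704 1482
[[0.4948999881744385, 0.07329999655485153], [0.5238000154495239, -0.16850000619888306], [0.8098999857902527, -0.13429999351501465], [0.7810999751091003, 0.10750000178813934]]
```

```bash
cat > m2.py <<'E'
from h import *
import sys
def rail(n,d,lo,hi):
    W=world(n,d); m=(d>0)&np.all((W>lo)&(W<hi),-1)
    nl,lab,st,_=cv2.connectedComponentsWithStats(m.astype(np.uint8)); i=1+st[1:,4].argmax()
    q=W[lab==i]; r=cv2.minAreaRect(q[:,:2].astype(np.float32)); print(n,len(q),"z",np.median(q[:,2]).round(4),"pca c",q.mean(0).round(4),"rect",np.round(r[0],4),np.round(r[1],4),round(r[2],2))
    u,s,v=np.linalg.svd(q[:,:2]-q[:,:2].mean(0),full_matrices=False); print("  yaw",np.arctan2(v[0,1],v[0,0]).round(4))
if __name__=="__main__":
  for n in("top","side"):
    d=np.load(n+"0.npz")["d"]
    rail(n,d,[.3,.2,.043],[.66,.4,.06]); rail(n,d,[.3,-.25,.058],[.6,.15,.078])
E
python3 m2.py
```

```text
top 668 z 0.0497 pca c [0.4965 0.307  0.0496] rect [0.498  0.3082] [0.2464 0.0201] 12.44
  yaw -2.929
top 288 z 0.0678 pca c [0.547  0.0684 0.0676] rect [0.5471 0.0687] [0.1073 0.0181] 6.92
  yaw -3.0172
side 462 z 0.0503 pca c [0.4947 0.3042 0.05  ] rect [0.5003 0.308 ] [0.2483 0.024 ] 11.86
  yaw -2.9284
side 250 z 0.0685 pca c [0.5456 0.066  0.0677] rect [0.5483 0.0682] [0.1049 0.0213] 7.64
  yaw -3.01
```

```bash
cat > plan.py <<'E'
from h import *
from scipy.spatial.transform import Rotation as Ro
import sys
s=manip.observe(); R=Ro.from_quat(s["ee_rot"]).as_matrix(); p=s["tcp_pos"]
yaw=np.arctan2(R[1,0],R[0,0])
t=np.array([float(a) for a in sys.argv[1:4]]); ty=float(sys.argv[4])
print("tilt",R[:,2].round(4),"yaw",yaw.round(4),"pos",p.round(4),"F",s["force"].round(2))
print("delta",(R.T@(t-p)).round(4),"twist",((yaw-ty+np.pi)%(2*np.pi)-np.pi).round(4),"j",s["joints"].round(2))
E
python3 plan.py .499 .307 .13 3.354
```

```text
tilt [-6.0e-04 -1.2e-03 -1.0e+00] yaw 2.7527 pos [0.2367 0.5779 0.2306] F [-0.3   0.29  0.35]
delta [-0.3454 -0.1511  0.1008] twist -0.6013 j [ 1.16  0.42  1.63  0.    1.09 -0.02]
```

Call:
apply_moves(
  deltas=[
    {"tx":-0.035,"ty":-0.015,"twist":-0.12,"claw":1},
    {"tx":-0.07,"ty":-0.03,"twist":-0.24,"claw":1},
    {"tx":-0.105,"ty":-0.045,"twist":-0.36,"claw":1},
    {"tx":-0.14,"ty":-0.06,"twist":-0.48,"claw":1},
    {"tx":-0.175,"ty":-0.075,"twist":-0.6,"claw":1},
  ],
)

```text
schema error: expected keys tx, ty, tz, twist, claw
```

```bash
python3 plan.py .499 .307 .13 3.354
```

```text
tilt [-6.0e-04 -1.2e-03 -1.0e+00] yaw 2.7527 pos [0.2367 0.5779 0.2306] F [-0.3   0.29  0.35]
delta [-0.3454 -0.1511  0.1008] twist -0.6013 j [ 1.16  0.42  1.63  0.    1.09 -0.02]
```

Call:
apply_moves(
  deltas=[
    {"tx":-0.035,"ty":-0.015,"tz":0,"twist":-0.12,"claw":1},
    {"tx":-0.07,"ty":-0.03,"tz":0,"twist":-0.24,"claw":1},
    {"tx":-0.105,"ty":-0.045,"tz":0,"twist":-0.36,"claw":1},
    {"tx":-0.14,"ty":-0.06,"tz":0,"twist":-0.48,"claw":1},
    {"tx":-0.175,"ty":-0.075,"tz":0,"twist":-0.6,"claw":1},
  ],
)

```text
time: 0.52
tcp_pos: [0.3707, 0.4415, 0.231]
ee_rot: [-0.108, 0.994, -0.0, -0.0]
force: [0.6, 1.0, -0.8]
grip_width: 0.0854
grip_force: 0.0
```

```bash
python3 plan.py .499 .307 .13 3.354
```

```text
tilt [-4.e-04 -6.e-04 -1.e+00] yaw -2.9258 pos [0.3707 0.4415 0.231 ] F [ 0.56  0.98 -0.81]
delta [-0.0966 -0.1588  0.101 ] twist 0.0034 j [ 0.85  0.35  1.74 -0.    1.05 -0.93]
```

Call:
apply_moves(
  deltas=[
    {"tx":-0.019,"ty":-0.032,"tz":0,"twist":0,"claw":1},
    {"tx":-0.038,"ty":-0.064,"tz":0.01,"twist":0,"claw":1},
    {"tx":-0.058,"ty":-0.096,"tz":0.03,"twist":0,"claw":1},
    {"tx":-0.077,"ty":-0.128,"tz":0.06,"twist":0,"claw":1},
    {"tx":-0.096,"ty":-0.159,"tz":0.09,"twist":0,"claw":1},
  ],
)

```text
time: 0.93
tcp_pos: [0.4916, 0.3132, 0.149]
ee_rot: [-0.104, 0.995, 0.0, 0.001]
force: [-0.3, 0.2, -0.3]
grip_width: 0.0854
grip_force: 0.0
```

Call:
apply_moves(
  deltas=[
    {"tx":0,"ty":0,"tz":0,"twist":0,"claw":1},
    {"tx":0,"ty":0,"tz":0,"twist":0,"claw":1},
  ],
)

```text
time: 1.1
tcp_pos: [0.4901, 0.3125, 0.1473]
ee_rot: [-0.103, 0.995, -0.001, -0.002]
force: [-0.0, 0.2, 0.6]
grip_width: 0.0853
grip_force: 0.0
```

```bash
python3 plan.py .499 .307 .02 3.354
```

```text
tilt [-0.0036 -0.0021 -1.    ] yaw -2.9355 pos [0.4901 0.3125 0.1473] F [-0.    0.19  0.58]
delta [-0.0081 -0.0071  0.1273] twist -0.0063 j [ 0.55  0.47  1.78  0.    0.89 -1.23]
```

Call:
apply_moves(
  deltas=[
    {"tx":-0.008,"ty":-0.007,"tz":0.03,"twist":-0.006,"claw":1},
    {"tx":-0.008,"ty":-0.007,"tz":0.06,"twist":-0.006,"claw":1},
    {"tx":-0.008,"ty":-0.007,"tz":0.085,"twist":-0.006,"claw":1},
    {"tx":-0.008,"ty":-0.007,"tz":0.1,"twist":-0.006,"claw":1},
    {"tx":-0.008,"ty":-0.007,"tz":0.11,"twist":-0.006,"claw":1},
  ],
)

```text
time: 1.52
tcp_pos: [0.4984, 0.3102, 0.0383]
ee_rot: [-0.108, 0.994, -0.0, -0.001]
force: [-0.3, 0.6, 0.5]
grip_width: 0.0856
grip_force: 0.0
```

Call:
apply_moves(
  deltas=[
    {"tx":0,"ty":0,"tz":0,"twist":0,"claw":1},
    {"tx":0,"ty":0,"tz":0,"twist":0,"claw":1},
    {"tx":0,"ty":0,"tz":0,"twist":0,"claw":1},
  ],
)

```text
time: 1.77
tcp_pos: [0.5002, 0.3104, 0.0408]
ee_rot: [-0.108, 0.994, 0.0, 0.001]
force: [0.1, -0.6, -0.5]
grip_width: 0.0857
grip_force: 0.0
```

```bash
python3 plan.py .499 .307 .02 3.354; python3 - <<'E'
from h import *
from m2 import rail
for n in("side","top"):
    p,d=imaging.grab_frame(n); cv2.imwrite(f"pics/{n}1.png",p[...,::-1]); 
    if n=="side": cv2.imwrite("pics/s1c.png",cv2.resize(p[120:240,110:270,::-1],None,fx=5,fy=5,interpolation=cv2.INTER_CUBIC))
E
```

```text
tilt [ 0.002   0.0012 -1.    ] yaw -2.9256 pos [0.5002 0.3104 0.0408] F [ 0.13 -0.62 -0.49]
delta [ 0.0019 -0.0031  0.0207] twist 0.0036 j [ 0.54  0.64  1.81  0.    0.69 -1.25]
```

View pics/s1c.png

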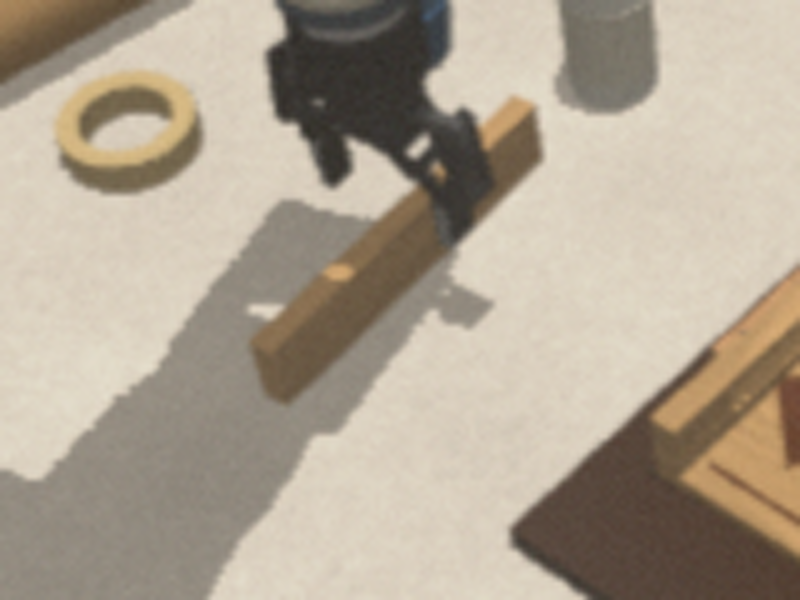

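The fingers straddle the rail: the near finger is at about (455,200) and the far one at (330,165), with the rail running between them. I'll lower and close.

Call:
apply_moves(
  deltas=[
    {"tx":0.001,"ty":-0.003,"tz":0.01,"twist":0,"claw":1},
    {"tx":0.001,"ty":-0.003,"tz":0.02,"twist":0,"claw":1},
    {"tx":0.001,"ty":-0.003,"tz":0.021,"twist":0,"claw":0.3},
    {"tx":0.001,"ty":-0.003,"tz":0.021,"twist":0,"claw":0},
    {"tx":0.001,"ty":-0.003,"tz":0.021,"twist":0,"claw":-0.3},
  ],
  newtons=60,
)

```text
time: 2.28
tcp_pos: [0.499, 0.306, 0.0179]
ee_rot: [-0.107, 0.994, -0.0, -0.0]
force: [-0.2, 0.3, -0.5]
grip_width: 0.0512
grip_force: 0.0
```

Call:
apply_moves(
  deltas=[
    {"tx":0,"ty":0,"tz":0,"twist":0,"claw":-0.5},
    {"tx":0,"ty":0,"tz":0,"twist":0,"claw":-1},
    {"tx":0,"ty":0,"tz":0,"twist":0,"claw":-1},
    {"tx":0,"ty":0,"tz":0,"twist":0,"claw":-1},
    {"tx":0,"ty":0,"tz":0,"twist":0,"claw":-1},
  ],
)

```text
time: 2.7
tcp_pos: [0.4994, 0.3064, 0.0186]
ee_rot: [-0.107, 0.994, 0.0, 0.0]
force: [0.4, 0.1, 1.2]
grip_width: 0.017
grip_force: 58.8
```

Call:
apply_moves(
  deltas=[
    {"tx":0,"ty":0,"tz":0,"twist":0,"claw":-1},
    {"tx":0,"ty":0,"tz":0,"twist":0,"claw":-1},
    {"tx":0,"ty":0,"tz":0,"twist":0,"claw":-1},
  ],
)

```text
time: 2.95
tcp_pos: [0.4994, 0.3064, 0.0186]
ee_rot: [-0.107, 0.994, 0.0, 0.0]
force: [-0.3, -0.3, 3.1]
grip_width: 0.0173
grip_force: 58.9
```

```bash
python3 plan.py .499 .307 .02 3.354
```

```text
tilt [ 6.e-04  3.e-04 -1.e+00] yaw -2.9262 pos [0.4994 0.3064 0.0186] F [-0.33 -0.33  3.09]
delta [ 0.0003  0.0007 -0.0014] twist 0.003 j [ 0.53  0.68  1.81  0.    0.65 -1.26]
```

Call:
apply_moves(
  deltas=[
    {"tx":0,"ty":0,"tz":-0.01,"twist":0,"claw":-1},
    {"tx":0,"ty":0,"tz":-0.035,"twist":0,"claw":-1},
    {"tx":0,"ty":0,"tz":-0.06,"twist":0,"claw":-1},
    {"tx":0,"ty":0,"tz":-0.085,"twist":0,"claw":-1},
    {"tx":0,"ty":0,"tz":-0.11,"twist":0,"claw":-1},
  ],
)

```text
time: 3.37
tcp_pos: [0.4986, 0.3058, 0.1295]
ee_rot: [-0.107, 0.994, -0.0, -0.001]
force: [-0.1, 0.3, -1.8]
grip_width: 0.0173
grip_force: 58.6
```

```bash
python3 plan.py .4697 -.0535 .13 1.691
```

```text
tilt [-1.e-03 -7.e-04 -1.e+00] yaw -2.9262 pos [0.4986 0.3058 0.1295] F [-0.06  0.34 -1.77]
delta [ 1.050e-01 -3.448e-01 -2.000e-04] twist 1.666 j [ 0.53  0.5   1.79 -0.    0.86 -1.26]
```

Call:
apply_moves(
  deltas=[
    {"tx":0.007,"ty":-0.023,"tz":0,"twist":0.11,"claw":-1},
    {"tx":0.014,"ty":-0.046,"tz":0,"twist":0.22,"claw":-1},
    {"tx":0.021,"ty":-0.069,"tz":0,"twist":0.33,"claw":-1},
    {"tx":0.028,"ty":-0.092,"tz":0,"twist":0.44,"claw":-1},
    {"tx":0.035,"ty":-0.115,"tz":0,"twist":0.55,"claw":-1},
  ],
)

```text
time: 3.78
tcp_pos: [0.4889, 0.1852, 0.1287]
ee_rot: [0.169, 0.986, -0.0, -0.0]
force: [0.7, -0.5, -1.7]
grip_width: 0.0172
grip_force: 58.6
```

```bash
python3 plan.py .4697 -.0535 .13 1.691
```

```text
tilt [-4.e-04 -2.e-04 -1.e+00] yaw 2.8019 pos [0.4889 0.1852 0.1287] F [ 0.67 -0.47 -1.7 ]
delta [-0.0615 -0.2315 -0.0012] twist 1.1109 j [ 0.34  0.42  1.92 -0.    0.79 -0.89]
```

Call:
apply_moves(
  deltas=[
    {"tx":-0.006,"ty":-0.023,"tz":0,"twist":0.11,"claw":-1},
    {"tx":-0.012,"ty":-0.046,"tz":0,"twist":0.22,"claw":-1},
    {"tx":-0.018,"ty":-0.069,"tz":0,"twist":0.33,"claw":-1},
    {"tx":-0.024,"ty":-0.092,"tz":0,"twist":0.44,"claw":-1},
    {"tx":-0.03,"ty":-0.115,"tz":0,"twist":0.55,"claw":-1},
  ],
)

```text
time: 4.2
tcp_pos: [0.4794, 0.0668, 0.1286]
ee_rot: [0.43, 0.903, -0.0, -0.0]
force: [-0.1, -0.8, -1.3]
grip_width: 0.0173
grip_force: 58.6
```

```bash
python3 plan.py .4697 -.0535 .13 1.691
```

```text
tilt [-6.e-04 -1.e-04 -1.e+00] yaw 2.2516 pos [0.4794 0.0668 0.1286] F [-0.07 -0.81 -1.32]
delta [-0.0873 -0.0833 -0.0014] twist 0.5606 j [ 0.11  0.38  2.01 -0.    0.76 -0.57]
```

Call:
apply_moves(
  deltas=[
    {"tx":-0.018,"ty":-0.017,"tz":0,"twist":0.12,"claw":-1},
    {"tx":-0.036,"ty":-0.034,"tz":0,"twist":0.24,"claw":-1},
    {"tx":-0.054,"ty":-0.051,"tz":0,"twist":0.36,"claw":-1},
    {"tx":-0.072,"ty":-0.068,"tz":0,"twist":0.48,"claw":-1},
    {"tx":-0.087,"ty":-0.083,"tz":0,"twist":0.56,"claw":-1},
  ],
)

```text
time: 4.62
tcp_pos: [0.4705, -0.0534, 0.1287]
ee_rot: [0.664, 0.748, -0.0, -0.0]
force: [0.2, -0.7, -1.3]
grip_width: 0.017
grip_force: 58.6
```

Call:
apply_moves(
  deltas=[
    {"tx":0,"ty":0,"tz":0,"twist":0,"claw":-1},
    {"tx":0,"ty":0,"tz":0,"twist":0,"claw":-1},
    {"tx":0,"ty":0,"tz":0,"twist":0,"claw":-1},
  ],
)

```text
time: 4.87
tcp_pos: [0.4708, -0.0518, 0.1285]
ee_rot: [0.661, 0.75, -0.0, -0.0]
force: [-0.1, 0.0, -1.0]
grip_width: 0.0171
grip_force: 58.6
```

```bash
python3 plan.py .4697 -.0535 .05 1.691; python3 - <<'E'
from h import *
from m2 import rail
for n in("side","top"):
    p,d=imaging.grab_frame(n); np.savez(n+"2.npz",p=p,d=d)
    W=world(n,d); m=(d>0)&np.all((W>[.38,-.25,.15])&(W<[.52,.15,.172]),-1)&(p[...,0]>p[...,2]*1.5)
    q=W[m]; r=cv2.fitLine(q[:,:2].astype(np.float32),2,0,.01,.01).ravel()
    s=(q[:,:2]-r[2:])@r[:2]; print(n,len(q),np.median(q[:,2]),"yaw",np.arctan2(r[1],r[0]),"ends",(r[2:]+s.min()*r[:2]),(r[2:]+s.max()*r[:2]),np.ptp(s))
    o={"side":(180,120),"top":(230,150)}[n]
    cv2.imwrite(f"pics/{n}2c.png",cv2.resize(p[o[1]:o[1]+150,o[0]:o[0]+200,::-1],None,fx=4,fy=4,interpolation=cv2.INTER_CUBIC))
E
```

```text
tilt [-3.e-04  2.e-04 -1.e+00] yaw 1.6976 pos [ 0.4708 -0.0518  0.1285] F [-0.12  0.01 -1.02]
delta [-0.0016 -0.0013  0.0785] twist 0.0066 j [-0.13  0.37  2.03  0.    0.75 -0.26]
side 604 0.1601556571644423 yaw -1.4422499 ends [0.45532804 0.07239334] [ 0.48737471 -0.17553233] 0.24998825826759513
top 184 0.15950916094784773 yaw -1.4508046 ends [0.45520423 0.07245177] [ 0.48486421 -0.17354433] 0.2477777095108956
```

View pics/side2c.png

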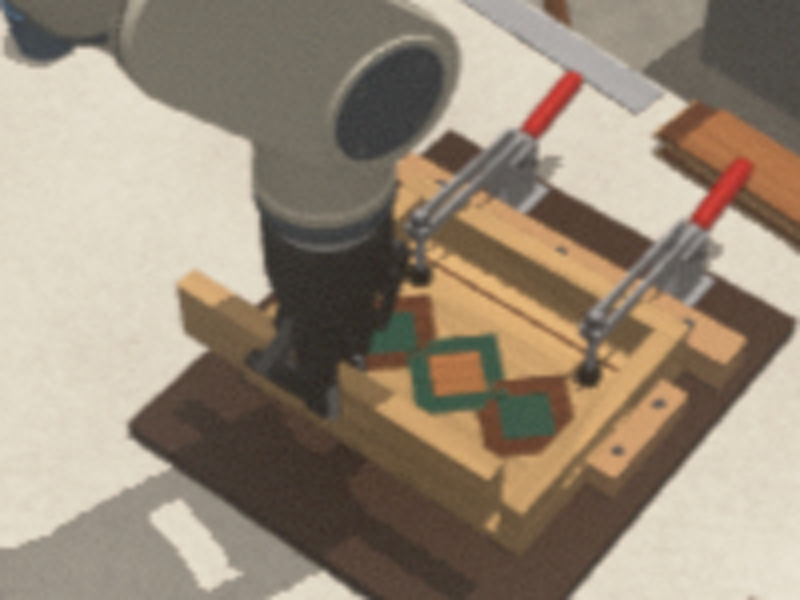

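The rail is held at its middle. It measures 0.160 at the top, in front of the tray at about (180,285)–(500,490) in the crop and parallel to the open side. I'll lower it in front of the tray.

Call:
apply_moves(
  deltas=[
    {"tx":-0.002,"ty":-0.001,"tz":0.02,"twist":0.003,"claw":-1},
    {"tx":-0.002,"ty":-0.001,"tz":0.04,"twist":0.003,"claw":-1},
    {"tx":-0.002,"ty":-0.001,"tz":0.06,"twist":0.003,"claw":-1},
    {"tx":-0.002,"ty":-0.001,"tz":0.075,"twist":0.003,"claw":-1},
    {"tx":-0.002,"ty":-0.001,"tz":0.083,"twist":0.003,"claw":-1},
  ],
)

```text
time: 5.38
tcp_pos: [0.4695, -0.0531, 0.0438]
ee_rot: [0.662, 0.75, -0.001, -0.001]
force: [-0.3, -0.1, -0.5]
grip_width: 0.0168
grip_force: 58.8
```

Call:
apply_moves(
  deltas=[
    {"tx":0,"ty":0,"tz":0,"twist":0,"claw":-1},
    {"tx":0,"ty":0,"tz":0,"twist":0,"claw":-1},
    {"tx":0,"ty":0,"tz":0,"twist":0,"claw":-1},
  ],
)

```text
time: 5.63
tcp_pos: [0.4709, -0.0539, 0.046]
ee_rot: [0.662, 0.75, 0.0, 0.0]
force: [-0.3, 0.1, -1.5]
grip_width: 0.0172
grip_force: 58.7
```

```bash
python3 plan.py .4697 -.0535 .0365 1.691; cat > look.py <<'E'
from h import *
import sys
k=sys.argv[1]
for n in("side","top"):
    p,d=imaging.grab_frame(n); np.savez(n+k+".npz",p=p,d=d)
    W=world(n,d); m=(d>0)&np.all((W>[.38,-.25,.055])&(W<[.497,.15,.085]),-1)&(p[...,0]>p[...,2]*1.5)
    o={"side":(190,150),"top":(240,190)}[n]; sc=np.array({"side":(150,112),"top":(130,60)}[n])
    c=p[o[1]:o[1]+sc[1],o[0]:o[0]+sc[0],::-1]
    cv2.imwrite(f"pics/{n}{k}c.png",cv2.convertScaleAbs(cv2.resize(c,None,fx=5.3,fy=5.3,interpolation=cv2.INTER_CUBIC),alpha=1.4))
a,b=[cv2.imread(f"pics/{n}{k}c.png") for n in("side","top")]
w=max(a.shape[1],b.shape[1]); pad=lambda x:cv2.copyMakeBorder(x,0,0,0,w-x.shape[1],0)
cv2.imwrite(f"pics/both{k}.png",cv2.resize(np.vstack([pad(a),pad(b)]),None,fx=.65,fy=.65))
E
python3 look.py 3
```

```text
tilt [ 1.1e-03 -2.0e-04 -1.0e+00] yaw 1.6946 pos [ 0.4709 -0.0539  0.046 ] F [-0.34  0.11 -1.49]
delta [ 0.0005 -0.0012  0.0095] twist 0.0036 j [-0.14  0.53  2.06  0.    0.56 -0.26]
```

View pics/top3c.png

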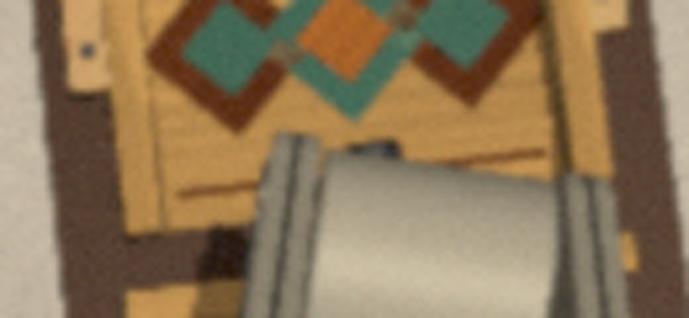

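The top crop shows the rail's left end at about (126,292), just left of the tray's left edge line, and its right end at about (637,262). I'll measure the centring numerically in tray axes.

```bash
cat > cen.py <<'E'
from h import *
import sys
k=sys.argv[1]; zr=float(sys.argv[2])  # rail top z
yaw=.120; X=np.array([np.cos(yaw),np.sin(yaw)]); Y=np.array([-X[1],X[0]]); e=np.array([.5084,-.0488])
for n in("side","top"):
    z=np.load(n+k+".npz"); z0=np.load(n+"0.npz")
    def pts(z,lo,hi):
        W=world(n,z["d"]); a=(W[...,:2]-e)@X; b=(W[...,:2]-e)@Y; p=z["p"].astype(int)
        m=(z["d"]>0)&(W[...,2]>lo)&(W[...,2]<hi)&(p[...,0]>1.4*p[...,2])&(abs(b)<.15); return a[m],b[m]
    a,b=pts(z,zr-.005,zr+.006); s=(a<-.0)&(a>-.08); a,b=a[s],b[s]
    print(n,"rail ends",b.min().round(4),b.max().round(4),"mid",((b.min()+b.max())/2).round(4),"faces",np.percentile(a,[3,97]).round(4), "slope",np.polyfit(b,a,1)[0].round(4))
    a,b=pts(z0,.063,.074); s=(a>.003)&(a<.06); a1,b1=a[s],b[s]; c=[]
    for g in(1,-1):   # outer edge by bins of a
        t=(b1*g>.09)&(b1*g<.135); v=[(lo,(b1[t&(a1>=lo)&(a1<lo+.008)]*g).max()*g) for lo in np.arange(.004,.052,.008) if (t&(a1>=lo)&(a1<lo+.008)).any()]
        c.append(np.median([q[1] for q in v])); print("   edge",g,np.round([q[1] for q in v],4), "front",a[(b*g>.1)&(b*g<.12)&(a>-.01)].min().round(4))
    print("   tray mid",np.mean(c).round(4))
E
python3 cen.py 3 .0775
```

```text
side rail ends -0.124 0.1231 mid -0.0004 faces [-0.0445 -0.0256] slope -0.005
   edge 1 [0.1195 0.1186 0.1184 0.1194 0.1204 0.1211] front 0.0012
   edge -1 [-0.1207 -0.1197 -0.1202 -0.1181 -0.1191 -0.1201] front 0.001
   tray mid -0.0003
top rail ends -0.1234 0.1236 mid 0.0001 faces [-0.0465 -0.0299] slope -0.0037
   edge 1 [0.1207 0.1203 0.1197 0.1207 0.1205 0.1196] front -0.0012
   edge -1 [-0.1172 -0.1185 -0.1169 -0.1184 -0.1187 -0.1176] front -0.0009
   tray mid 0.0012
```

Call:
apply_moves(
  deltas=[
    {"tx":0.0005,"ty":0.006,"tz":0.003,"twist":0.004,"claw":-1},
    {"tx":0.0005,"ty":0.012,"tz":0.005,"twist":0.004,"claw":-1},
    {"tx":0.0005,"ty":0.017,"tz":0.006,"twist":0.004,"claw":-1},
    {"tx":0.0005,"ty":0.021,"tz":0.007,"twist":0.004,"claw":-1},
    {"tx":0.0005,"ty":0.023,"tz":0.008,"twist":0.004,"claw":-1},
  ],
)

```text
time: 6.15
tcp_pos: [0.4942, -0.0507, 0.0373]
ee_rot: [0.664, 0.748, 0.0, 0.0]
force: [-0.2, 0.4, -0.7]
grip_width: 0.0172
grip_force: 58.7
```

Call:
apply_moves(
  deltas=[
    {"tx":0,"ty":0,"tz":0,"twist":0,"claw":-1},
    {"tx":0,"ty":0,"tz":0,"twist":0,"claw":-1},
    {"tx":0,"ty":0,"tz":0,"twist":0,"claw":-1},
    {"tx":0,"ty":0,"tz":0,"twist":0,"claw":-1},
    {"tx":0,"ty":0,"tz":0,"twist":0,"claw":-1},
  ],
)

```text
time: 6.57
tcp_pos: [0.4928, -0.0508, 0.0373]
ee_rot: [0.664, 0.748, -0.0, -0.0]
force: [-0.2, 0.1, -1.9]
grip_width: 0.0173
grip_force: 58.7
```

```bash
python3 plan.py .4995 -.0499 .0365 1.691
```

```text
tilt [-2.e-04  0.e+00 -1.e+00] yaw 1.6899 pos [ 0.4928 -0.0508  0.0373] F [-0.21  0.11 -1.92]
delta [0.0001 0.0067 0.0008] twist -0.0011 j [-0.13  0.56  2.01 -0.    0.57 -0.25]
```

Call:
apply_moves(
  deltas=[
    {"tx":0,"ty":0,"tz":0.0005,"twist":0,"claw":-1},
    {"tx":0,"ty":0,"tz":0.0005,"twist":0,"claw":-1},
    {"tx":0,"ty":0,"tz":0.0005,"twist":0,"claw":-1},
  ],
)

```text
time: 6.82
tcp_pos: [0.493, -0.0508, 0.0369]
ee_rot: [0.664, 0.748, -0.0, -0.0]
force: [-0.4, -1.2, -2.2]
grip_width: 0.0171
grip_force: 58.7
```

Call:
apply_moves(
  deltas=[
    {"tx":0,"ty":0,"tz":0.0005,"twist":0,"claw":-1},
    {"tx":0,"ty":0,"tz":0.0005,"twist":0,"claw":-1},
    {"tx":0,"ty":0,"tz":0.0005,"twist":0,"claw":-1},
  ],
)

```text
time: 7.07
tcp_pos: [0.4931, -0.0508, 0.0366]
ee_rot: [0.664, 0.748, 0.0, 0.0]
force: [-1.4, 0.5, 4.8]
grip_width: 0.017
grip_force: 59.3
```

Call:
apply_moves(
  deltas=[
    {"tx":0,"ty":0.001,"tz":-0.0003,"twist":0,"claw":-1},
    {"tx":0,"ty":0.002,"tz":-0.0003,"twist":0,"claw":-1},
    {"tx":0,"ty":0.003,"tz":-0.0003,"twist":0,"claw":-1},
    {"tx":0,"ty":0.003,"tz":-0.0003,"twist":0,"claw":-1},
    {"tx":0,"ty":0.003,"tz":-0.0003,"twist":0,"claw":-1},
  ],
)

```text
time: 7.48
tcp_pos: [0.4959, -0.0504, 0.0366]
ee_rot: [0.664, 0.748, -0.0, -0.0]
force: [-1.5, -0.7, 3.1]
grip_width: 0.0175
grip_force: 59.1
```

Call:
apply_moves(
  deltas=[
    {"tx":0,"ty":0.0005,"tz":0,"twist":0,"claw":-1},
    {"tx":0,"ty":0.001,"tz":0,"twist":0,"claw":-1},
    {"tx":0,"ty":0.001,"tz":0,"twist":0,"claw":-1},
  ],
)

```text
time: 7.73
tcp_pos: [0.4973, -0.0503, 0.0366]
ee_rot: [0.664, 0.748, 0.0, 0.0]
force: [-2.1, -0.4, 1.5]
grip_width: 0.0173
grip_force: 59.0
```

Call:
apply_moves(
  deltas=[
    {"tx":0,"ty":0.0005,"tz":0,"twist":0,"claw":-1},
    {"tx":0,"ty":0.0005,"tz":0,"twist":0,"claw":-1},
    {"tx":0,"ty":0.001,"tz":0,"twist":0,"claw":-1},
    {"tx":0,"ty":0.001,"tz":0,"twist":0,"claw":-1},
  ],
)

```text
time: 8.07
tcp_pos: [0.4984, -0.0502, 0.0366]
ee_rot: [0.664, 0.748, 0.0, 0.0]
force: [-0.9, -0.5, 0.1]
grip_width: 0.0172
grip_force: 58.9
```

Call:
apply_moves(
  deltas=[
    {"tx":0,"ty":0.0005,"tz":0,"twist":0,"claw":-1},
    {"tx":0,"ty":0.0005,"tz":0,"twist":0,"claw":-1},
    {"tx":0,"ty":0.0005,"tz":0,"twist":0,"claw":-1},
  ],
)

```text
time: 8.32
tcp_pos: [0.4986, -0.0501, 0.0366]
ee_rot: [0.664, 0.748, 0.0, 0.0]
force: [-2.0, 0.2, 1.3]
grip_width: 0.0174
grip_force: 59.0
```

Call:
apply_moves(
  deltas=[
    {"tx":0,"ty":0.0005,"tz":0,"twist":0,"claw":-1},
    {"tx":0,"ty":0.0005,"tz":0,"twist":0,"claw":-1},
    {"tx":0,"ty":0.0005,"tz":0,"twist":0,"claw":-1},
  ],
)

```text
time: 8.57
tcp_pos: [0.4987, -0.0501, 0.0366]
ee_rot: [0.664, 0.748, -0.0, -0.0]
force: [-3.1, -0.7, 2.6]
grip_width: 0.0169
grip_force: 59.2
```

```bash
python3 look.py 4; python3 cen.py 4 .0683; python3 plan.py .4995 -.0499 .0366 1.691
```

```text
side rail ends -0.1246 0.125 mid 0.0002 faces [-0.0163 -0.0005] slope -0.0008
   edge 1 [0.1195 0.1186 0.1184 0.1194 0.1204 0.1211] front 0.0012
   edge -1 [-0.1207 -0.1197 -0.1202 -0.1181 -0.1191 -0.1201] front 0.001
   tray mid -0.0003
top rail ends -0.123 0.1239 mid 0.0005 faces [-0.0186 -0.0008] slope 0.0003
   edge 1 [0.1207 0.1203 0.1197 0.1207 0.1205 0.1196] front -0.0012
   edge -1 [-0.1172 -0.1185 -0.1169 -0.1184 -0.1187 -0.1176] front -0.0009
   tray mid 0.0012
tilt [-6.e-04 -1.e-04 -1.e+00] yaw 1.6901 pos [ 0.4987 -0.0501  0.0366] F [-4.23 -1.98  2.08]
delta [0.0001 0.0008 0.    ] twist -0.0009 j [-0.12  0.57  2.   -0.    0.57 -0.24]
```

View pics/side4c.png

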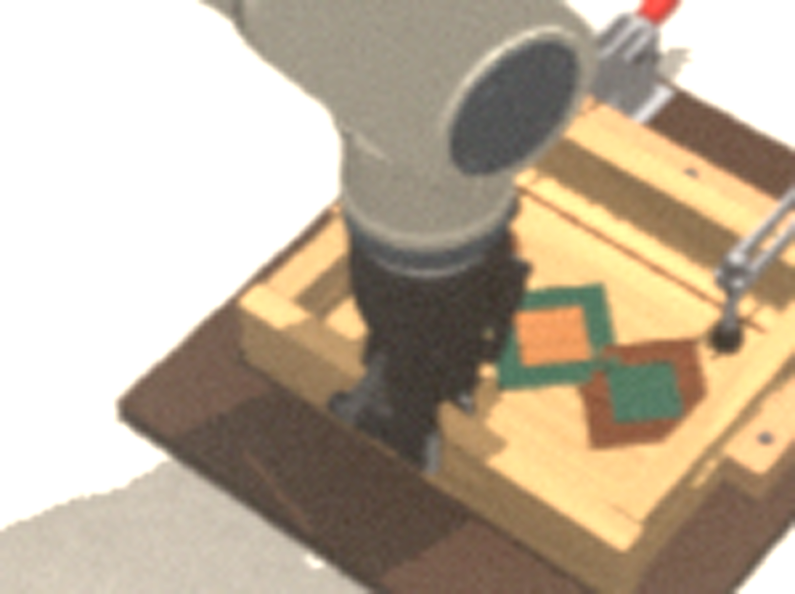

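The rail is flush against the tray: its left end is at about (240,310), its right end at about (635,560), and no gap is visible. Force is building, so I'll raise the push in small steps.

Call:
apply_moves(
  deltas=[
    {"tx":0,"ty":0.0003,"tz":0,"twist":0,"claw":-1},
    {"tx":0,"ty":0.0006,"tz":0,"twist":0,"claw":-1},
    {"tx":0,"ty":0.001,"tz":0,"twist":0,"claw":-1},
    {"tx":0,"ty":0.001,"tz":0,"twist":0,"claw":-1},
    {"tx":0,"ty":0.001,"tz":0,"twist":0,"claw":-1},
  ],
)

```text
time: 9.08
tcp_pos: [0.4988, -0.0501, 0.0366]
ee_rot: [0.664, 0.748, -0.001, -0.001]
force: [-7.1, -3.8, 6.7]
grip_width: 0.017
grip_force: 59.8
```

Call:
apply_moves(
  deltas=[
    {"tx":0,"ty":0,"tz":0,"twist":0,"claw":-1},
    {"tx":0,"ty":0,"tz":0,"twist":0,"claw":-1},
    {"tx":0,"ty":0,"tz":0,"twist":0,"claw":-1},
  ],
)

```text
time: 9.33
tcp_pos: [0.4987, -0.0501, 0.0366]
ee_rot: [0.664, 0.748, -0.001, -0.001]
force: [-6.6, -3.7, 5.5]
grip_width: 0.0173
grip_force: 59.8
```

Call:
apply_moves(
  deltas=[
    {"tx":-0.0004,"ty":0.0004,"tz":-0.0003,"twist":0,"claw":-1},
    {"tx":-0.0004,"ty":0.0008,"tz":-0.0003,"twist":0,"claw":-1},
    {"tx":-0.0004,"ty":0.0008,"tz":-0.0003,"twist":0,"claw":-1},
    {"tx":-0.0004,"ty":0.0008,"tz":-0.0003,"twist":0,"claw":-1},
  ],
)

```text
time: 9.67
tcp_pos: [0.4987, -0.0501, 0.0366]
ee_rot: [0.664, 0.748, -0.001, -0.002]
force: [-8.6, -1.7, 5.7]
grip_width: 0.0169
grip_force: 59.8
```

Call:
apply_moves(
  deltas=[
    {"tx":0,"ty":0,"tz":0,"twist":0,"claw":-1},
    {"tx":0,"ty":0,"tz":0,"twist":0,"claw":-1},
    {"tx":0,"ty":0,"tz":0,"twist":0,"claw":-1},
  ],
)

```text
time: 9.92
tcp_pos: [0.4987, -0.0501, 0.0366]
ee_rot: [0.664, 0.748, -0.001, -0.002]
force: [-8.9, -1.6, 4.6]
grip_width: 0.0173
grip_force: 59.7
```

```bash
python3 -c "
from h import *
s=manip.observe();print(s['force'],s['ft_torque'],s['tcp_pos'])"
```

```text
[-8.90382229 -1.56379985  4.58250336] [-0.29837582  1.13550756  0.17758141] [ 0.49866308 -0.05007647  0.03658429]
```

Call:
apply_moves(
  deltas=[
    {"tx":0,"ty":0.0003,"tz":-0.0003,"twist":0,"claw":-1},
    {"tx":0,"ty":0.0005,"tz":-0.0003,"twist":0,"claw":-1},
    {"tx":0,"ty":0.0005,"tz":-0.0003,"twist":0,"claw":-1},
    {"tx":0,"ty":0.0005,"tz":-0.0003,"twist":0,"claw":-1},
    {"tx":0,"ty":0.0005,"tz":-0.0003,"twist":0,"claw":-1},
  ],
)

```text
time: 10.33
tcp_pos: [0.4987, -0.0501, 0.0366]
ee_rot: [0.664, 0.748, -0.002, -0.002]
force: [-8.9, -1.5, 3.3]
grip_width: 0.0173
grip_force: 59.6
```

Call:
apply_moves(
  deltas=[
    {"tx":0,"ty":0,"tz":0,"twist":0,"claw":-1},
    {"tx":0,"ty":0,"tz":0,"twist":0,"claw":-1},
    {"tx":0,"ty":0,"tz":0,"twist":0,"claw":-1},
    {"tx":0,"ty":0,"tz":0,"twist":0,"claw":-1},
    {"tx":0,"ty":0,"tz":0,"twist":0,"claw":-1},
  ],
)

```text
time: 10.75
tcp_pos: [0.4987, -0.0501, 0.0366]
ee_rot: [0.664, 0.748, -0.002, -0.002]
force: [-9.7, -2.1, 5.2]
grip_width: 0.0167
grip_force: 59.6
```

Call:
apply_moves(
  deltas=[
    {"tx":-0.0001,"ty":0.0003,"tz":-0.0003,"twist":0,"claw":-1},
    {"tx":-0.0001,"ty":0.0003,"tz":-0.0003,"twist":0,"claw":-1},
    {"tx":-0.0001,"ty":0.0003,"tz":-0.0003,"twist":0,"claw":-1},
    {"tx":-0.0001,"ty":0.0003,"tz":-0.0003,"twist":0,"claw":-1},
    {"tx":-0.0001,"ty":0.0003,"tz":-0.0003,"twist":0,"claw":-1},
  ],
)

```text
time: 11.17
tcp_pos: [0.4987, -0.0501, 0.0367]
ee_rot: [0.664, 0.748, -0.002, -0.002]
force: [-8.6, -3.0, -0.1]
grip_width: 0.0174
grip_force: 59.0
```

Call:
apply_moves(
  deltas=[
    {"tx":0,"ty":0,"tz":0,"twist":0,"claw":-1},
    {"tx":0,"ty":0,"tz":0,"twist":0,"claw":-1},
    {"tx":0,"ty":0,"tz":0,"twist":0,"claw":-1},
    {"tx":0,"ty":0,"tz":0,"twist":0,"claw":-1},
    {"tx":0,"ty":0,"tz":0,"twist":0,"claw":-1},
  ],
)

```text
time: 11.58
tcp_pos: [0.4986, -0.0501, 0.0366]
ee_rot: [0.664, 0.748, -0.002, -0.002]
force: [-9.0, -1.8, 0.0]
grip_width: 0.0168
grip_force: 59.0
```

Call:
apply_moves(
  deltas=[
    {"tx":0,"ty":0,"tz":0,"twist":0,"claw":-1},
    {"tx":0,"ty":0,"tz":0,"twist":0,"claw":-1},
    {"tx":0,"ty":0,"tz":0,"twist":0,"claw":-1},
    {"tx":0,"ty":0,"tz":0,"twist":0,"claw":-1},
    {"tx":0,"ty":0,"tz":0,"twist":0,"claw":-1},
  ],
)

```text
time: 12.0
tcp_pos: [0.4986, -0.0501, 0.0366]
ee_rot: [0.664, 0.748, -0.002, -0.002]
force: [-9.6, -3.1, 0.6]
grip_width: 0.0173
grip_force: 59.0
```

Call:
apply_moves(
  deltas=[
    {"tx":-0.0002,"ty":0.0003,"tz":0.0001,"twist":0,"claw":-1},
    {"tx":-0.0002,"ty":0.0003,"tz":0.0001,"twist":0,"claw":-1},
    {"tx":-0.0002,"ty":0.0003,"tz":0.0001,"twist":0,"claw":-1},
    {"tx":-0.0002,"ty":0.0003,"tz":0.0001,"twist":0,"claw":-1},
    {"tx":-0.0002,"ty":0.0003,"tz":0.0001,"twist":0,"claw":-1},
  ],
)

```text
time: 12.42
tcp_pos: [0.4986, -0.0501, 0.0366]
ee_rot: [0.664, 0.748, -0.002, -0.003]
force: [-8.6, -0.8, 3.3]
grip_width: 0.017
grip_force: 59.6
```

Call:
apply_moves(
  deltas=[
    {"tx":0,"ty":0,"tz":0,"twist":0,"claw":-1},
    {"tx":0,"ty":0,"tz":0,"twist":0,"claw":-1},
    {"tx":0,"ty":0,"tz":0,"twist":0,"claw":-1},
    {"tx":0,"ty":0,"tz":0,"twist":0,"claw":-1},
    {"tx":0,"ty":0,"tz":0,"twist":0,"claw":-1},
  ],
)

```text
time: 12.83
tcp_pos: [0.4987, -0.0501, 0.0366]
ee_rot: [0.664, 0.748, -0.002, -0.003]
force: [-9.3, -1.2, 2.9]
grip_width: 0.0178
grip_force: 59.6
```

```bash
python3 look.py 5; python3 cen.py 5 .0683; python3 plan.py .4995 -.0499 .0366 1.691
```

```text
side rail ends -0.125 0.1238 mid -0.0006 faces [-0.0165 -0.0008] slope -0.001
   edge 1 [0.1195 0.1186 0.1184 0.1194 0.1204 0.1211] front 0.0012
   edge -1 [-0.1207 -0.1197 -0.1202 -0.1181 -0.1191 -0.1201] front 0.001
   tray mid -0.0003
top rail ends -0.1227 0.1237 mid 0.0005 faces [-0.0186 -0.0011] slope -0.0004
   edge 1 [0.1207 0.1203 0.1197 0.1207 0.1205 0.1196] front -0.0012
   edge -1 [-0.1172 -0.1185 -0.1169 -0.1184 -0.1187 -0.1176] front -0.0009
   tray mid 0.0012
tilt [-6.4e-03  7.0e-04 -1.0e+00] yaw 1.6901 pos [ 0.4987 -0.0501  0.0367] F [-9.96 -1.8   3.16]
delta [0.0001 0.0008 0.0001] twist -0.0009 j [-0.12  0.57  2.   -0.    0.58 -0.24]
```

Call:
apply_moves(
  deltas=[
    {"tx":0,"ty":0,"tz":0,"twist":0,"claw":-1},
    {"tx":0,"ty":0,"tz":0,"twist":0,"claw":-1},
  ],
)

```text
time: 13.1
tcp_pos: [0.4986, -0.0501, 0.0366]
ee_rot: [0.664, 0.748, -0.002, -0.003]
force: [-10.6, -1.6, 4.1]
grip_width: 0.0172
grip_force: 59.6
```

View pics/both5.png

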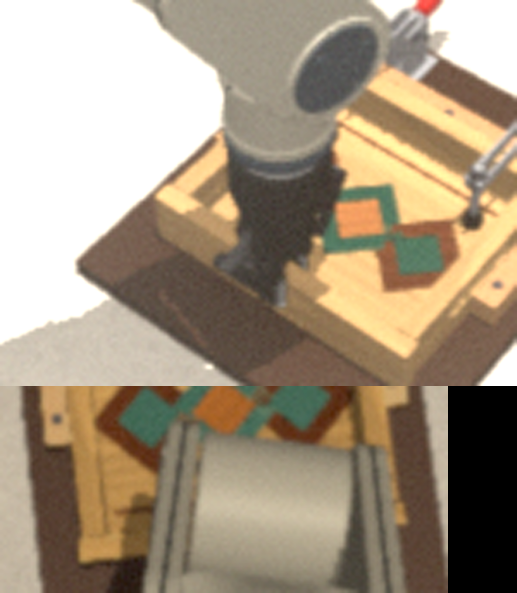

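Call:
apply_moves(
  deltas=[
    {"tx":0,"ty":0.0003,"tz":-0.0002,"twist":0,"claw":-1},
    {"tx":0,"ty":0.0003,"tz":-0.0002,"twist":0,"claw":-1},
    {"tx":0,"ty":0.0003,"tz":-0.0002,"twist":0,"claw":-1},
    {"tx":0,"ty":0.0003,"tz":-0.0002,"twist":0,"claw":-1},
    {"tx":0,"ty":0.0003,"tz":-0.0002,"twist":0,"claw":-1},
  ],
)

```text
time: 13.52
tcp_pos: [0.4987, -0.0501, 0.0367]
ee_rot: [0.664, 0.748, -0.002, -0.003]
force: [-10.6, -1.6, 1.9]
grip_width: 0.0174
grip_force: 59.2
```

Call:
apply_moves(
  deltas=[
    {"tx":0,"ty":0,"tz":0,"twist":0,"claw":-1},
    {"tx":0,"ty":0,"tz":0,"twist":0,"claw":-1},
    {"tx":0,"ty":0,"tz":0,"twist":0,"claw":-1},
    {"tx":0,"ty":0,"tz":0,"twist":0,"claw":-1},
    {"tx":0,"ty":0,"tz":0,"twist":0,"claw":-1},
  ],
)

```text
time: 13.93
tcp_pos: [0.4986, -0.0501, 0.0367]
ee_rot: [0.664, 0.748, -0.002, -0.003]
force: [-10.4, -1.4, 2.0]
grip_width: 0.0172
grip_force: 59.2
```

Call:
apply_moves(
  deltas=[
    {"tx":0,"ty":0,"tz":0,"twist":0,"claw":-1},
    {"tx":0,"ty":0,"tz":0,"twist":0,"claw":-1},
    {"tx":0,"ty":0,"tz":0,"twist":0,"claw":-1},
    {"tx":0,"ty":0,"tz":0,"twist":0,"claw":-1},
    {"tx":0,"ty":0,"tz":0,"twist":0,"claw":-1},
  ],
)

```text
time: 14.35
tcp_pos: [0.4986, -0.05, 0.0366]
ee_rot: [0.664, 0.748, -0.002, -0.003]
force: [-10.2, -2.0, 2.0]
grip_width: 0.0169
grip_force: 59.2
```

Call:
apply_moves(
  deltas=[
    {"tx":0,"ty":0,"tz":0,"twist":0,"claw":-1},
    {"tx":0,"ty":0,"tz":0,"twist":0,"claw":-1},
    {"tx":0,"ty":0,"tz":0,"twist":0,"claw":-1},
    {"tx":0,"ty":0,"tz":0,"twist":0,"claw":-1},
    {"tx":0,"ty":0,"tz":0,"twist":0,"claw":-1},
  ],
)

```text
time: 14.77
tcp_pos: [0.4986, -0.0501, 0.0366]
ee_rot: [0.664, 0.748, -0.002, -0.003]
force: [-10.1, -2.1, 2.6]
grip_width: 0.0171
grip_force: 59.2
```

Push is steady at about 10.4 N, so I'll hold for over three more seconds.

Call:
apply_moves(
  deltas=[
    {"tx":0,"ty":0,"tz":0,"twist":0,"claw":-1},
    {"tx":0,"ty":0,"tz":0,"twist":0,"claw":-1},
    {"tx":0,"ty":0,"tz":0,"twist":0,"claw":-1},
    {"tx":0,"ty":0,"tz":0,"twist":0,"claw":-1},
    {"tx":0,"ty":0,"tz":0,"twist":0,"claw":-1},
  ],
)

```text
time: 15.18
tcp_pos: [0.4986, -0.0501, 0.0367]
ee_rot: [0.664, 0.748, -0.002, -0.003]
force: [-10.7, -2.0, 1.5]
grip_width: 0.0171
grip_force: 59.2
```

Call:
apply_moves(
  deltas=[
    {"tx":0,"ty":0,"tz":0,"twist":0,"claw":-1},
    {"tx":0,"ty":0,"tz":0,"twist":0,"claw":-1},
    {"tx":0,"ty":0,"tz":0,"twist":0,"claw":-1},
    {"tx":0,"ty":0,"tz":0,"twist":0,"claw":-1},
    {"tx":0,"ty":0,"tz":0,"twist":0,"claw":-1},
  ],
)

```text
time: 15.6
tcp_pos: [0.4987, -0.0501, 0.0367]
ee_rot: [0.664, 0.748, -0.002, -0.003]
force: [-9.2, -1.1, 2.7]
grip_width: 0.0175
grip_force: 59.2
```

Call:
apply_moves(
  deltas=[
    {"tx":0,"ty":0,"tz":0,"twist":0,"claw":-1},
    {"tx":0,"ty":0,"tz":0,"twist":0,"claw":-1},
    {"tx":0,"ty":0,"tz":0,"twist":0,"claw":-1},
    {"tx":0,"ty":0,"tz":0,"twist":0,"claw":-1},
    {"tx":0,"ty":0,"tz":0,"twist":0,"claw":-1},
  ],
)

```text
time: 16.02
tcp_pos: [0.4986, -0.0501, 0.0367]
ee_rot: [0.664, 0.748, -0.002, -0.003]
force: [-9.0, -1.6, 1.9]
grip_width: 0.0172
grip_force: 59.2
```

Call:
apply_moves(
  deltas=[
    {"tx":0,"ty":0,"tz":0,"twist":0,"claw":-1},
    {"tx":0,"ty":0,"tz":0,"twist":0,"claw":-1},
    {"tx":0,"ty":0,"tz":0,"twist":0,"claw":-1},
    {"tx":0,"ty":0,"tz":0,"twist":0,"claw":-1},
    {"tx":0,"ty":0,"tz":0,"twist":0,"claw":-1},
  ],
)

```text
time: 16.43
tcp_pos: [0.4986, -0.0501, 0.0367]
ee_rot: [0.664, 0.748, -0.002, -0.003]
force: [-10.1, -0.5, 2.2]
grip_width: 0.0173
grip_force: 59.2
```

Call:
apply_moves(
  deltas=[
    {"tx":0,"ty":0,"tz":0,"twist":0,"claw":-1},
    {"tx":0,"ty":0,"tz":0,"twist":0,"claw":-1},
    {"tx":0,"ty":0,"tz":0,"twist":0,"claw":-1},
    {"tx":0,"ty":0,"tz":0,"twist":0,"claw":-1},
    {"tx":0,"ty":0,"tz":0,"twist":0,"claw":-1},
  ],
)

```text
time: 16.85
tcp_pos: [0.4986, -0.0501, 0.0366]
ee_rot: [0.664, 0.748, -0.002, -0.003]
force: [-9.8, -1.4, 1.9]
grip_width: 0.0171
grip_force: 59.2
```

Call:
apply_moves(
  deltas=[
    {"tx":0,"ty":0,"tz":0,"twist":0,"claw":-1},
    {"tx":0,"ty":0,"tz":0,"twist":0,"claw":-1},
    {"tx":0,"ty":0,"tz":0,"twist":0,"claw":-1},
    {"tx":0,"ty":0,"tz":0,"twist":0,"claw":-1},
    {"tx":0,"ty":0,"tz":0,"twist":0,"claw":-1},
  ],
)

```text
time: 17.27
tcp_pos: [0.4986, -0.0501, 0.0366]
ee_rot: [0.664, 0.748, -0.002, -0.003]
force: [-10.7, -2.4, 2.2]
grip_width: 0.0169
grip_force: 59.2
```

Call:
apply_moves(
  deltas=[
    {"tx":0,"ty":0,"tz":0,"twist":0,"claw":-1},
    {"tx":0,"ty":0,"tz":0,"twist":0,"claw":-1},
    {"tx":0,"ty":0,"tz":0,"twist":0,"claw":-1},
    {"tx":0,"ty":0,"tz":0,"twist":0,"claw":-1},
    {"tx":0,"ty":0,"tz":0,"twist":0,"claw":-1},
  ],
)

```text
time: 17.68
tcp_pos: [0.4986, -0.0501, 0.0366]
ee_rot: [0.664, 0.748, -0.002, -0.003]
force: [-11.0, -2.1, 1.6]
grip_width: 0.0173
grip_force: 59.2
```

Call:
apply_moves(
  deltas=[
    {"tx":0,"ty":0,"tz":0,"twist":0,"claw":-1},
    {"tx":0,"ty":0,"tz":0,"twist":0,"claw":-1},
    {"tx":0,"ty":0,"tz":0,"twist":0,"claw":-1},
    {"tx":0,"ty":0,"tz":0,"twist":0,"claw":-1},
    {"tx":0,"ty":0,"tz":0,"twist":0,"claw":-1},
  ],
)

```text
time: 18.1
tcp_pos: [0.4986, -0.0501, 0.0367]
ee_rot: [0.664, 0.748, -0.002, -0.003]
force: [-10.4, -2.7, 1.7]
grip_width: 0.0171
grip_force: 59.2
```

```bash
python3 -c "
from workcell import manip
print(manip.hand_in())"
```

```text
the job is handed in; nothing more can be done
None
```

The job is handed in: the oak rail stands on the jig board across the open side, centred to within about 1 mm by the cameras. The arm is still holding it at its middle, with a push of about 10 N kept steady for over 4 s.

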